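# Close the watch backs in the sprung fixture

## Robot

A 6-joint arm with a two-finger parallel gripper is mounted at the origin on the work surface. World frame = base frame: x ahead of the robot, y to its left, z up, the work surface at z = 0. Lengths are in m, angles in rad, forces in N, time in s.
With the tool pointing down it reaches from about 0.25 to 0.775 m from the base axis. Payload 4 kg.
Tool frame: the origin (TCP) lies at the very end of the fingers, on their centre line; the grasp point (between the pads) lies 19 mm behind it; z points along the fingers, y is the line along which they close (so a half turn about z gives the same grasp; the last joint's range is limited). The gripper opens to 85 mm and grips with 20 to 120 N. Pads are 22 mm wide; open, the fingers measure 114 mm over their backs; the gripper's body (76 mm by 85 mm) begins 54 mm behind the grasp point. The pads swing forward as they close: fully open they stand 13 mm farther back than shut.
Start: joints at [-1.315, 0.087, 1.371, -0, 1.684, -0.103], TCP at [0.193, -0.515, 0.231] pointing down, gripper open.
Joint ranges: [-3.1, 3.1], [-0.76, 2.03], [0.27, 2.55], [-1.08, 4.22], [0.17, 2.65], [-2.57, 2.57]. Speed limits (rad/s): [2.79, 2.79, 3.14, 3.14, 3.14, 3.14].

## Interface

Orientations are given as [roll, pitch, yaw] about the fixed x, y, z axes, in that order (R = Rz(yaw) Ry(pitch) Rx(roll)).
In Python, from rig import ctrl gives the robot as it stands.
- The arm moves only by the tool drive_tool, never from a script. Its argument "motion" is a list that holds one entry, the list of rows, each a list of 7 numbers: the turn, a rotation vector about the tool's x, y, z in rad, then the shift along the tool's x, y, z in mm, then the opening in per cent of the stroke, from 0 (shut) to 100 (fully open). In form: [[[wx, wy, wz, tx, ty, tz, fingers], ...]]. A call has 1 to 12 rows; each row shifts and turns the commanded pose from where the row before left it, along the tool's axes as they then stand; what a row does not reach is not made up. A row lasts 1/8 s, in which the tool goes at most 62.5 mm and 10.7 degrees, less where a joint would pass 70% of its speed; a pose out of reach is approached as far as the arm can. A call with a gripper value outside its range is refused whole. The fingers move at their own pace and stop on an object; "force" is the grip in N (left out, the last holds). Time passes only in rows, so rows that do not move let the fingers close. It gives the time, the measured TCP pose, the force, the opening and the grip force at its end, in the units of the state.
- ctrl.state(): the state, without advancing time (a new reading comes with each control period).
- ctrl.snapshot(name): name is "scene" or "top"; returns a dict with "img" (480x640x3 uint8, red, green, blue), "fx", "fy", "cx", "cy" (pixels), "origin" and "attitude" of the camera in the world. Camera axes: x right, y down, z forward; pixel columns grow to the right and rows downward; lengths in m; the calibration is good to about 2 mm. A picture is of the moment at which its call begins. There is no depth.
- ctrl.job_done(): hands the job in; it is judged then, once.
The state is a dict: "t": time; "joints": joint angles; "joint_velocities": joint speeds; "effort": joint torques, N m; "ee_pos": TCP position; "tool_rot": TCP orientation; "wrist_force": force on the tool from outside, world axes, zero at the start; "wrist_torque": the same for the moment, N m; "opening": opening from 0.0 (shut) to 1.0 (fully open); "finger_force": force on a finger pad.
Only numpy, scipy, OpenCV 4.12 (cv2) and the standard library are available. Lean on these libraries where they do the work, as an engineer would, in place of code of your own. Each camera call takes 0.05 s, during which the arm holds its last target. There are 200 camera calls.

## Task

First crank the vise shut so that its jaw holds the wooden closing fixture firmly; only then set every watch from the black mat, face down as it lies, on the fixture's sprung plate. With the flat tamper press squarely on all the watches together until the plate has gone fully down, level, and keep it there for a moment. Then lay the watches, still face down, flat in the blue-lined wooden tray, stand the tamper back flat on its blue pad, leave the vise tight and disturb nothing else on the bench.

Things in the scene. Friction and masses are not known exactly. Their poses are not given: they have to be found in the camera images.
- vise: low bench vise fixed to the table (it never moves during the job). Origin: middle of the table-level underside below the work space; its x runs along the jaws, its y from the fixed jaw (-y) to the moving jaw and the crank (+y), z up. Bed top 16 mm above the table, jaws 150 mm long, fixed jaw face at y = -35 mm, jaw tops 44 mm above the table. The upright crank axis stands at x = 0, y = +105 mm; crank arm top 75 mm above the table
- jaw: moving blue vise jaw, 150 x 22 mm, 27 mm tall. Origin: middle of the lower edge of its clamping face; it slides toward the vise's -y as the crank is turned, 1.6 mm per radian (10 mm per turn), and stays where it is left. With the fixture gripped its face lies at vise y = +35 mm
- crank (a joint): crank angle, rad: 0 = jaw fully open (face at vise y = +50 mm), arm along the vise's +x; grows turning clockwise seen from above, which closes the jaw. Starts at 0 to 1.8; the jaw meets the fixture at about 9.4 (end stop 13.5). It takes about 5 N at the handle, then quickly stiffens: 10 to 15 N more makes it firm; let go, it springs back under 0.3 rad and stays firm
- crank_grip (a point): middle of the red upright sleeve on the crank handle, 95 mm above the table, 40 mm from the crank axis; the sleeve is 18 mm across, 36 mm tall (77 to 113 mm above the table) and spins freely on its pin, so it can be pinched from above and carried round the circle without turning the hand
- fixture: loose light-wood block, 150 x 70 x 30 mm, 0.9 kg, lying between the vise jaws on the bed, long side (its x) along the jaws; origin: centre of its underside; y and z like the vise's
- plate: aluminium plate, 140 x 50 x 6 mm, sprung above the fixture (its x along the fixture's x), with three black round 39 mm cushions in a row, centres at x = -44, 0, +44 mm, flush with the top. Origin: centre of its top surface, 47 mm above the fixture's underside when up; z up. It may rock by up to 0.04 rad about its y axis; pressed off the middle or with a slanting tamper it goes down out of level; watches lying evenly about its middle (two: the outer cushions, three: all) help
- bed (a joint): how far the plate is pressed down, m: 0 up, 0.008 fully down on its stop. The spring takes 4 N to start and 12 N to go fully down
- tamper: flat tamper: aluminium sole 134 x 42 x 10 mm, long side along its x, with a square dark wooden handle 30 x 30 mm rising from its middle, 10 to 62 mm above the sole's underside and topped by a brass dot; 0.2 to 0.4 kg. Origin: centre of the sole's underside, z up along the handle
- pad: blue pad, a sheet less than 1 mm thin stuck on the table, where the tamper stands; 150 x 64 mm, long side along its x; origin: its centre, at table height
- mat: black work mat fixed to the table, 180 x 150 x 3 mm; origin: centre of its underside; the watches start lying on it
- tray: shallow light-wood tray with blue lining, fixed to the table, 190 (its x) x 120 (its y) x 16 mm outside, walls 6 mm, inner floor 6 mm above the table; origin: centre of its underside
- watch1: steel-coloured watch head (one of up to three; two or three are on the bench), round, 38 mm across the lower 10 mm, then a 33 mm case back to its full 13 mm height, 60 g; the small lugs and crown stick out 4 mm at most. It lies face down, case back up. Origin: centre of its underside (the face, resting on the bench); z up when face down
- watch2: brass-coloured watch head (one of up to three; two or three are on the bench), round, 38 mm across the lower 10 mm, then a 33 mm case back to its full 13 mm height, 60 g; the small lugs and crown stick out 4 mm at most. It lies face down, case back up. Origin: centre of its underside (the face, resting on the bench); z up when face down
- watch3: dark-steel watch head (one of up to three; two or three are on the bench), round, 38 mm across the lower 10 mm, then a 33 mm case back to its full 13 mm height, 60 g; the small lugs and crown stick out 4 mm at most. It lies face down, case back up. Origin: centre of its underside (the face, resting on the bench); z up when face down
- driver: bystander: screwdriver with a red handle, 120 mm long; origin: centre of its underside (screwdriver: on its axis line)
- loupe: bystander: black eye loupe, 34 mm across, 30 mm tall; origin: centre of its underside
- pin_jar: bystander: small jar, 40 mm across, 45 mm tall; origin: centre of its underside
- cushion: bystander: round grey casing cushion, 64 mm across, 20 mm tall; origin: centre of its underside
- bracelet: bystander: flat brass watch bracelet, 150 x 20 mm, 5 mm thick; origin: centre of its underside
There are look-alikes about, which are no part of the job. Leave any pink look-alike of the watch1 alone. What is shaped like the tamper but red is not meant.

How it is judged:
On the way, in this order (a step that is already met when the one before it is completed fails the run):
1. the vise jaw grips the fixture with more than 10 N (contact force between jaw and fixture above 10 N), for 0.3 s.
2. all the watches lie flat, face down, on the sprung plate, their centres within 58 mm of its middle along and 15 mm across, and the jaw still grips the fixture (contact force between jaw and fixture above 5 N and x of watch1 in the frame of plate between -0.058 and 0.058 m and y of watch1 in the frame of plate between -0.015 and 0.015 m and z of watch1 in the frame of plate between -0.004 and 0.004 m and angle between each of watch1, watch2, watch3's own z axis and vertical below 0.12 rad and x of watch2 in the frame of plate between -0.058 and 0.058 m and y of watch2 in the frame of plate between -0.015 and 0.015 m and z of watch2 in the frame of plate between -0.004 and 0.004 m and x of watch3 in the frame of plate between -0.058 and 0.058 m and y of watch3 in the frame of plate between -0.015 and 0.015 m and z of watch3 in the frame of plate between -0.004 and 0.004 m), for 0.2 s.
3. the tamper, within 3 degrees of upright, bears on every watch and holds the plate at least 7.2 mm down and within 1 degree (0.018 rad) of level, all the watches on it (all of step 2 and value of joint bed above 0.0072 m and angle between the z axis of plate and the z axis of fixture, either way round below 0.018 rad and angle between tamper's own z axis and vertical below 0.05 rad and contact force between tamper and watch1 above 0.5 N and contact force between tamper and watch2 above 0.5 N and contact force between tamper and watch3 above 0.5 N), for 0.4 s.
At the end, for the whole second after the job is handed in: every watch lies at rest flat on the tray's floor, face down, wholly inside its walls (centre within 80 x 45 mm of the tray's middle); the tamper stands upright on its pad (sole within 30 mm of the pad's middle along and 20 mm across, on the pad); the jaw still grips the fixture with more than 5 N (contact force between jaw and fixture above 5 N and angle between tamper's own z axis and vertical below 0.05 rad and z of tamper in the frame of pad below 0.004 m and linear speed of each of tamper, watch1, watch2, watch3 below 0.03 m/s and x of tamper in the frame of pad between -0.03 and 0.03 m and y of tamper in the frame of pad between -0.02 and 0.02 m and x of watch1 in the frame of tray between -0.08 and 0.08 m and y of watch1 in the frame of tray between -0.045 and 0.045 m and z of each of watch1, watch2, watch3 in the frame of tray below 0.009 m and angle between each of watch1, watch2, watch3's own z axis and vertical below 0.12 rad and x of watch2 in the frame of tray between -0.08 and 0.08 m and y of watch2 in the frame of tray between -0.045 and 0.045 m and x of watch3 in the frame of tray between -0.08 and 0.08 m and y of watch3 in the frame of tray between -0.045 and 0.045 m); the robot touches nothing.
It fails at once if a bystander is moved by more than 30 mm (distance of any of driver, loupe, pin_jar, cushion, bracelet from where it was at the start of the episode above 0.03 m).
Of watch1, watch2, watch3 only 2 to 3 are there at a start; the rules pass over those that are not, and their reading is None.
At some moment in a run one of tamper may be knocked a few centimetres aside while the robot is not near it.
Once in a run the grip may slacken for a moment while it holds something.
It also fails if it takes over 210 s, if anything falls off the work surface, if the arm or the gripper's body presses on something with over 40 N, if the wrist force passes 120 N, or if a joint passes its speed limit or range.

## Working session

There is one attempt and no reset: what is moved stays moved. The work goes in short steps, Python scripts to look and compute and a tool call to move; the robot and the scene stay as the last step left them, time stands still between calls to the robot, and variables do not carry over. Pictures are saved under pics/ and viewed, at most 14 in all, crops included, and the job is handed in when it is done.

Besides the shell and the picture viewer there is one more tool, called after "Call:" as a command line: name --argument value ..., lists and objects as JSON in quotes. drive_tool: Moves the arm, as the interface text tells. Its arguments: {"type":"object","properties":{"motion":{"type":"array"},"force":{"type":"number"}},"required":["motion"]}

```bash
mkdir -p pics; ls; python3 - <<'E'
from rig import ctrl
import cv2,numpy as np
for n in("top","scene"):
    s=ctrl.snapshot(n); cv2.imwrite(f"pics/{n}0.png",s["img"][:,:,::-1]); print({k:v for k,v in s.items() if k!="img"})
print(ctrl.state())
E
```

```text
pics
{'fx': 608.2516137231305, 'fy': 608.2516137231305, 'cx': 316.4392795851822, 'cy': 239.29776148008708, 'origin': array([0.23711617, 0.06497744, 1.52798676]), 'attitude': array([-2.96890853e+00, -5.33616834e-05, -1.56728209e+00])}
{'fx': 577.8183825533229, 'fy': 577.8183825533229, 'cx': 313.55283170479146, 'cy': 236.6960872087144, 'origin': array([0.79354889, 0.62026344, 0.93655945]), 'attitude': array([-2.5063172 ,  0.0108734 ,  2.62610205])}
{'t': 0.1, 'joints': array([-1.31512959e+00,  8.79125876e-02,  1.37212214e+00,  1.03645532e-06,
        1.68359555e+00, -1.03116277e-01]), 'joint_velocities': array([ 0.00023956, -0.00176964, -0.00348236,  0.00085051,  0.0009914 ,
        0.00061646]), 'effort': array([ 1.44610760e-03, -3.53016222e+01, -3.14218462e+01, -1.75369687e-04,
        7.89333775e-03,  2.09198299e-05]), 'ee_pos': array([ 0.19299766, -0.51454644,  0.23022931]), 'tool_rot': array([-3.13956596e+00, -2.10764559e-04,  3.58782917e-01]), 'wrist_force': array([-1.60709427, -0.85202726,  0.20283461]), 'wrist_torque': array([-0.0455952 ,  0.02730905, -0.00476984]), 'finger_force': 0.0, 'opening': 0.9979038622382814}
```

View pics/top0.png

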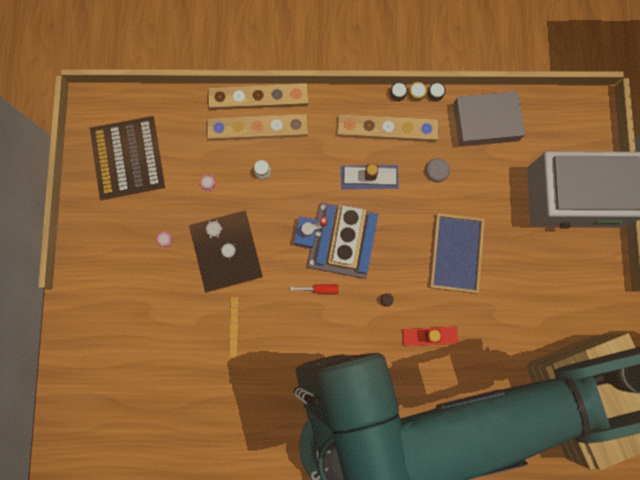

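View pics/scene0.png

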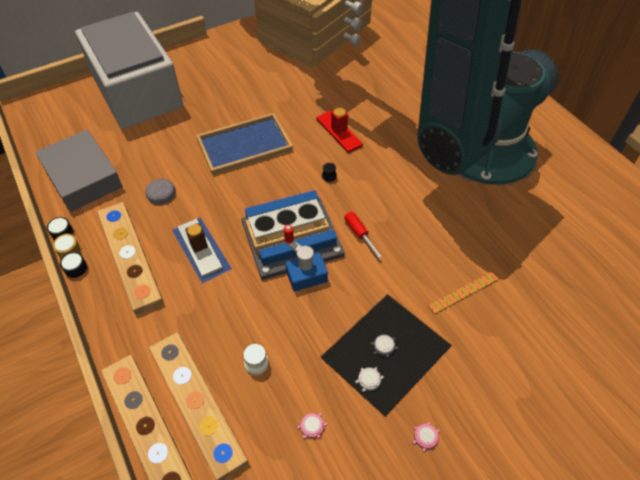

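The top view shows the tray (457,253), vise (345,240) with its red sleeve at about (323,221), tamper (372,175), and two watches on the mat (214,229), (228,251). The pink look-alikes are at (207,182) and (164,239).

```bash
cat > lib.py <<'E'
import numpy as np,cv2
from scipy.spatial.transform import Rotation as R
from rig import ctrl
class Cam:
    def __init__(s,n):
        d=ctrl.snapshot(n); s.img=d["img"]; s.K=np.array([[d["fx"],0,d["cx"]],[0,d["fy"],d["cy"]],[0,0,1]])
        s.o=d["origin"]; s.R=R.from_euler("xyz",d["attitude"]).as_matrix(); s.hsv=cv2.cvtColor(s.img,cv2.COLOR_RGB2HSV)
    def pt(s,uv,z):
        uv=np.atleast_2d(uv); r=np.c_[uv,np.ones(len(uv))]@np.linalg.inv(s.K).T@s.R.T
        return s.o+r*((z-s.o[2])/r[:,2:3])
    def px(s,p):
        q=(np.atleast_2d(p)-s.o)@s.R@s.K.T; return q[:,:2]/q[:,2:]
    def blobs(s,lo,hi,box=None,amin=20,chan="hsv"):
        m=cv2.inRange(s.hsv if chan=="hsv" else s.img,np.array(lo),np.array(hi))
        if box:
            k=np.zeros_like(m);u0,v0,u1,v1=box;k[v0:v1,u0:u1]=255;m&=k
        cs,_=cv2.findContours(m,cv2.RETR_EXTERNAL,cv2.CHAIN_APPROX_NONE)
        return sorted([c[:,0] for c in cs if cv2.contourArea(c)>=amin],key=lambda c:-cv2.contourArea(c))
def rect(c,cam,z):
    p=cam.pt(c.astype(float),z)[:,:2].astype(np.float32)
    (x,y),(w,h),a=cv2.minAreaRect(p*1000)
    if w<h: w,h,a=h,w,a+90
    return dict(c=(round(x/1000,4),round(y/1000,4)),s=(round(w),round(h)),a=round(a%180,1))
E
python3 - <<'E'
from lib import *
t=Cam("top");s=Cam("scene")
def show(n,cam,lo,hi,box,z,k=3,amin=20,chan="hsv"):
    for c in cam.blobs(lo,hi,box,amin,chan)[:k]:
        print(n,rect(c,cam,z),c.mean(0).round(1),cv2.contourArea(c))
blue=([100,90,40],[130,255,255])
show("tray lining top",t,*blue,(425,205,495,300),.006,1)
show("pad top",t,*blue,(330,155,410,195),0,2)
show("mat top",t,[0,0,0],[180,255,60],(180,200,270,300),.003,1)
show("mat sc",s,[0,0,0],[180,255,60],(310,290,460,420),.003,1)
show("watch top",t,[0,0,120],[180,110,255],(195,215,255,270),.013,2)
show("watch sc",s,[0,0,120],[180,110,255],(340,320,420,400),.013,2)
show("cush top",t,[0,0,0],[180,255,70],(333,205,362,265),.063,4)
show("cush sc",s,[0,0,0],[180,255,70],(245,195,330,235),.063,4)
show("red top",t,[0,150,90],[8,255,255],(310,205,335,240),.113,2,3)
show("red sc",s,[0,150,90],[8,255,255],(275,215,305,248),.113,2,3)
show("brass top",t,[12,120,100],[30,255,255],(360,160,385,180),.062,2,5)
show("brass sc",s,[12,120,120],[30,255,255],(180,215,215,250),.062,2,5)
show("sole top",t,[0,0,150],[180,60,255],(335,155,405,195),.01,2)
show("sole sc",s,[0,0,120],[180,70,255],(170,215,235,285),.01,2)
print(t.px([[0,0,0],[.5,0,0],[.5,.2,0]]))
for n,c in(("top",t),("sc",s)):
    b={"top":(270,160,410,310),"sc":(160,170,360,300)}[n]
    u0,v0,u1,v1=b; cv2.imwrite(f"pics/c_{n}.png",cv2.resize(c.img[v0:v1,u0:u1,::-1],None,fx=4,fy=4,interpolation=cv2.INTER_CUBIC))
E
```

```text
mat sc {'c': (0.4757, 0.2959), 's': (176, 147), 'a': 15.4} [386.3 353.7] 7634.0
watch top {'c': (0.5284, 0.327), 's': (42, 38), 'a': 7.5} [213.2 228.7] 170.0
watch top {'c': (0.4732, 0.2886), 's': (33, 32), 'a': 45.6} [227.9 250. ] 129.0
watch sc {'c': (0.5321, 0.3275), 's': (44, 39), 'a': 150.2} [368.3 378.3] 375.5
watch sc {'c': (0.4736, 0.286), 's': (33, 32), 'a': 150.2} [384.  343.4] 254.0
cush top {'c': (0.4615, -0.0015), 's': (30, 29), 'a': 179.9} [344.2 251.8] 115.5
cush top {'c': (0.5048, -0.009), 's': (29, 27), 'a': 90.2} [347.2 233.6] 94.5
cush sc {'c': (0.5502, -0.0192), 's': (33, 31), 'a': 150.0} [264.3 223.2] 173.5
cush sc {'c': (0.5063, -0.012), 's': (33, 29), 'a': 150.0} [286.2 217.1] 166.5
cush sc {'c': (0.4639, -0.0047), 's': (33, 30), 'a': 150.0} [307.5 211. ] 164.0
red top {'c': (0.5281, 0.0503), 's': (19, 14), 'a': 0.1} [322.8 220.8] 11.5
red sc {'c': (0.5365, 0.0579), 's': (40, 16), 'a': 61.7} [288.1 232.9] 98.5
brass top {'c': (0.6754, -0.0726), 's': (60, 39), 'a': 90.2} [371.8 164.8] 191.5
brass sc {'c': (0.6652, -0.0785), 's': (72, 55), 'a': 150.0} [200.1 221.1] 248.0
brass sc {'c': (0.6726, -0.0741), 's': (27, 25), 'a': 13.3} [193.7 229.4] 113.5
sole top {'c': (0.6705, -0.0717), 's': (130, 41), 'a': 88.5} [368.7 176.2] 454.0
sole sc {'c': (0.6727, -0.0728), 's': (135, 45), 'a': 88.7} [198.1 246.3] 652.0
[[343.04659575 445.45506736]
 [342.26153859 240.7896792 ]
 [263.80171903 240.51723316]]
```

View pics/c_top.png

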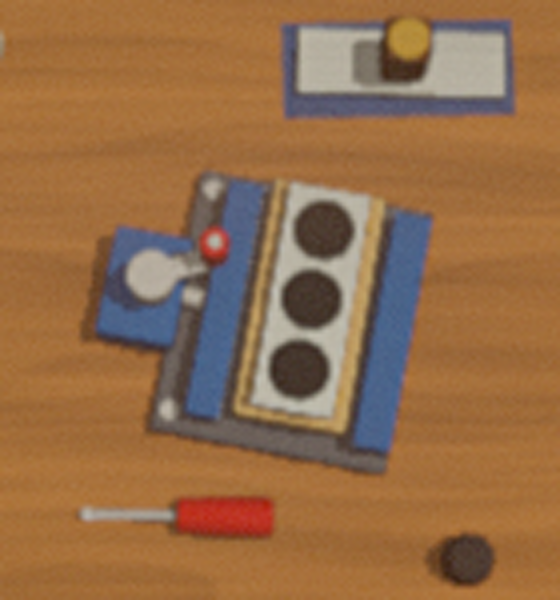

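View pics/c_sc.png

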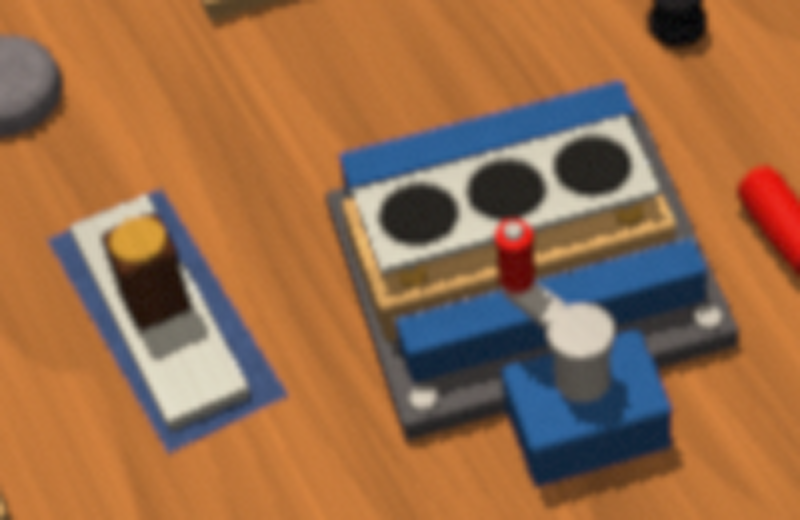

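```bash
cat >> lib.py <<'E'
def tri(a,ua,b,ub):
    A=[];y=[]
    for c,u in((a,ua),(b,ub)):
        d=c.pt(u,0)[0]-c.o; d/=np.linalg.norm(d); P=np.eye(3)-np.outer(d,d); A.append(P);y.append(P@c.o)
    return np.linalg.lstsq(np.vstack(A),np.hstack(y),rcond=None)[0]
E
python3 - <<'E'
from lib import *
t=Cam("top");s=Cam("scene")
print("sleeve",tri(t,(323.5,220.5),s,(288.3,228)),t.pt((323.5,220.5),.113),s.pt((288.3,228),.113))
print("axis",tri(t,(307.5,228.75),s,(305,252.3)))
print("hsv",t.hsv[253,457],s.hsv[143,245],t.hsv[185,350])
for n,c,b,z in(("tray",t,(420,205,495,300),.006),("tray",s,(190,110,300,180),.006),("pad",t,(330,155,410,195),0),("pad",s,(165,205,240,285),0)):
    for k in c.blobs([105,70,20],[135,255,255],b,30)[:2]: print(n,rect(k,c,z),cv2.contourArea(k))
c=[cv2.resize(q.img[v0:v1,u0:u1,::-1],(500,400),interpolation=cv2.INTER_CUBIC) for q,(u0,v0,u1,v1) in((t,(196,215,246,265)),(s,(345,325,410,395)))]
# warped rectified view on plane z=.013 from scene: 0.25mm/px
im=[]
for q in(t,s):
  row=[]
  for (x,y) in((.530,.327),(.4735,.287)):
    w=np.array([[x+.03,y+.03],[x+.03,y-.03],[x-.03,y-.03],[x-.03,y+.03]])
    p=q.px(np.c_[w,np.full(4,.009)]).astype(np.float32)
    row.append(cv2.warpPerspective(q.img,cv2.getPerspectiveTransform(p,np.float32([[0,0],[280,0],[280,280],[0,280]])),(280,280),flags=cv2.INTER_CUBIC))
  im.append(np.hstack(row))
cv2.imwrite("pics/w.png",np.vstack(im)[:,:,::-1])
E
```

```text
sleeve [0.530483   0.04840102 0.11213807] [[0.52928174 0.04916474 0.113     ]] [[0.53166987 0.04810171 0.113     ]]
axis [0.51796696 0.08661045 0.07431999]
hsv [114  63 110] [110 113 124] [116  54 109]
tray {'c': (0.4695, -0.2963), 's': (171, 93), 'a': 173.1} 2053.0
pad {'c': (0.6707, -0.0723), 's': (144, 60), 'a': 91.3} 366.0
```

View pics/w.png

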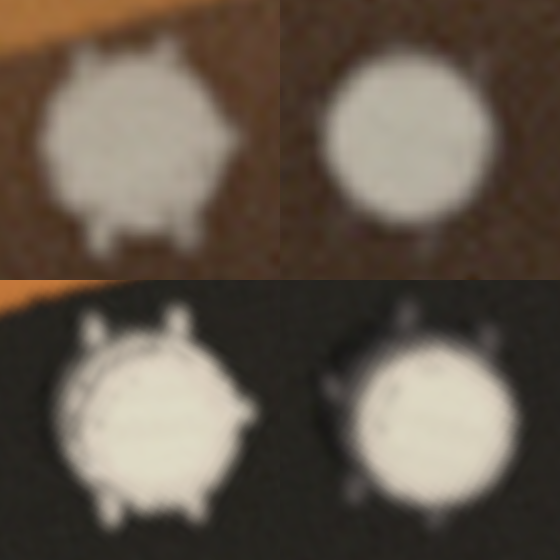

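The crops show the lugs and crowns. A clear grip line is yaw ≈35° for the steel watch at (.5296,.327), and yaw ≈16° for the dark one at (.4735,.2875). First the crank: I go above the sleeve.

Call:
drive_tool --motion '[[[0, 0, 0.18, 0, 0, 0, 50], [0, 0, 0.179, 0, 0, 0, 50], [0, 0, 0, 28, -47, 0, 50], [0, 0, 0, 28, -47, 0, 50], [0, 0, 0, 28, -47, 0, 50], [0, 0, 0, 28, -47, 0, 50], [0, 0, 0, 28, -47, 0, 50], [0, 0, 0, 28, -47, 0, 50], [0, 0, 0, 28, -47, 0, 50], [0, 0, 0, 28, -47, 0, 50], [0, 0, 0, 28, -47, 0, 50], [0, 0, 0, 28, -47, 0, 50]]]'

```text
t: 1.8
ee_pos: [0.4739, -0.0434, 0.2315]
tool_rot: [3.141, -0.001, -0.0]
wrist_force: [0.7, -0.8, -0.3]
opening: 0.506
finger_force: 0.0
```

Call:
drive_tool --motion '[[[0, 0, 0, 28, -47, 20, 50], [0, 0, 0, 28, -46, 20, 45], [0, 0, 0, 0, 0, 20, 45], [0, 0, 0, 0, 0, 0, 45], [0, 0, 0, 0, 0, 0, 45]]]'

```text
t: 2.42
ee_pos: [0.5295, 0.0475, 0.1722]
tool_rot: [3.141, -0.001, -0.001]
wrist_force: [-0.3, -1.1, 0.3]
opening: 0.449
finger_force: 0.0
```

Call:
drive_tool --motion '[[[0, 0, 0, 1, -1, 30, 45], [0, 0, 0, 0, 0, 30, 45], [0, 0, 0, 0, 0, 20, 45], [0, 0, 0, 0, 0, 9, 45], [0, 0, 0, 0, 0, 0, 45]]]'

```text
t: 3.05
ee_pos: [0.5305, 0.0484, 0.0829]
tool_rot: [3.142, -0.001, -0.001]
wrist_force: [0.3, 1.0, 0.0]
opening: 0.446
finger_force: 0.0
```

Call:
drive_tool --motion '[[[0, 0, 0, 0, 0, 0, 0], [0, 0, 0, 0, 0, 0, 0], [0, 0, 0, 0, 0, 0, 0], [0, 0, 0, 0, 0, 0, 0], [0, 0, 0, 0, 0, 0, 0]]]' --force 50

```text
t: 3.68
ee_pos: [0.5313, 0.0485, 0.084]
tool_rot: [3.141, -0.003, -0.0]
wrist_force: [-1.3, -2.7, 5.1]
opening: 0.191
finger_force: 48.9
```

```bash
python3 - <<'E'
import numpy as np
c=np.array([.518,.0866])
# crank angle q -> world angle = -9.6deg - q ; print shifts (tool yaw 0: tx=dx, ty=-dy) per 20deg row
a0=np.arctan2(.0484-.0866,.5305-.518)
a=a0-np.radians(20)*np.arange(0,19)
p=40*np.c_[np.cos(a),-np.sin(a)]
print(np.diff(p,axis=0).round(1).tolist())
print(np.degrees(a0), (c+.04*np.c_[np.cos(a),np.sin(a)])[[12,18]])
E
```

```text
[[-13.8, 2.0], [-13.6, -2.9], [-11.8, -7.3], [-8.6, -10.9], [-4.3, -13.2], [0.5, -13.9], [5.2, -12.9], [9.3, -10.3], [12.3, -6.5], [13.8, -2.0], [13.6, 2.9], [11.8, 7.3], [8.6, 10.9], [4.3, 13.2], [-0.5, 13.9], [-5.2, 12.9], [-9.3, 10.3], [-12.3, 6.5]]
-71.88060302722673 [[0.54470322 0.1163815 ]
 [0.53043993 0.04858358]]
```

Call:
drive_tool --motion '[[[0, 0, 0, -13.8, 2, 0, 0], [0, 0, 0, -13.6, -2.9, 0, 0], [0, 0, 0, -11.8, -7.3, 0, 0], [0, 0, 0, -8.6, -10.9, 0, 0], [0, 0, 0, -4.3, -13.2, 0, 0], [0, 0, 0, 0.5, -13.9, 0, 0], [0, 0, 0, 5.2, -12.9, 0, 0], [0, 0, 0, 9.3, -10.3, 0, 0], [0, 0, 0, 12.3, -6.5, 0, 0]]]'

```text
t: 4.8
ee_pos: [0.505, 0.1242, 0.0838]
tool_rot: [3.139, 0.001, 0.0]
wrist_force: [-5.4, -5.4, 8.4]
opening: 0.196
finger_force: 49.9
```

Call:
drive_tool --motion '[[[0, 0, 0, 13.8, -2, 0, 0], [0, 0, 0, 13.6, 2.9, 0, 0], [0, 0, 0, 11.8, 7.3, 0, 0], [0, 0, 0, 8.6, 10.9, 0, 0], [0, 0, 0, 4.3, 13.2, 0, 0], [0, 0, 0, -0.5, 13.9, 0, 0], [0, 0, 0, -5.2, 12.9, 0, 0], [0, 0, 0, -9.3, 10.3, 0, 0], [0, 0, 0, -12.3, 6.5, 0, 0]]]'

```text
t: 5.92
ee_pos: [0.5338, 0.0494, 0.0841]
tool_rot: [-3.14, -0.01, -0.0]
wrist_force: [6.6, 1.5, 1.9]
opening: 0.191
finger_force: 49.2
```

Call:
drive_tool --motion '[[[0, 0, 0, -13.8, 2, 0, 0], [0, 0, 0, -13.6, -2.9, 0, 0], [0, 0, 0, -11.8, -7.3, 0, 0], [0, 0, 0, -8.6, -10.9, 0, 0], [0, 0, 0, -4.3, -13.2, 0, 0], [0, 0, 0, 0, 0, 0, 0]]]'

```text
t: 6.68
ee_pos: [0.4792, 0.0812, 0.0839]
tool_rot: [3.141, -0.004, 0.001]
wrist_force: [0.3, -2.5, 6.3]
opening: 0.197
finger_force: 49.7
```

Call:
drive_tool --motion '[[[0, 0, 0, -0.4, -6.9, 0, 0], [0, 0, 0, 0.8, -6.9, 0, 0], [0, 0, 0, 0, 0, 0, 0]]]'

```text
t: 7.05
ee_pos: [0.4796, 0.0943, 0.0839]
tool_rot: [3.14, -0.003, 0.0]
wrist_force: [0.1, -2.6, 6.8]
opening: 0.192
finger_force: 49.8
```

Call:
drive_tool --motion '[[[0, 0, 0, 2, -6.7, 0, 0], [0, 0, 0, 0, 0, 0, 0]]]'

```text
t: 7.3
ee_pos: [0.4811, 0.0999, 0.0838]
tool_rot: [3.137, -0.001, -0.0]
wrist_force: [-2.1, -7.1, 7.6]
opening: 0.192
finger_force: 50.1
```

Call:
drive_tool --motion '[[[0, 0, 0, 3.1, -6.2, 0, 0], [0, 0, 0, 0, 0, 0, 0]]]'

```text
t: 7.55
ee_pos: [0.4832, 0.1048, 0.0838]
tool_rot: [3.135, 0.001, -0.0]
wrist_force: [-5.1, -10.5, 9.8]
opening: 0.194
finger_force: 50.4
```

Call:
drive_tool --motion '[[[0, 0, 0, 4.2, -5.6, 0, 0], [0, 0, 0, 0, 0, 0, 0]]]'

```text
t: 7.8
ee_pos: [0.486, 0.1095, 0.0837]
tool_rot: [3.133, 0.005, -0.001]
wrist_force: [-9.2, -12.9, 13.4]
opening: 0.19
finger_force: 50.7
```

Call:
drive_tool --motion '[[[0, 0, 0, 2.5, -2.5, 0, 0], [0, 0, 0, 0, 0, 0, 0]]]'

```text
t: 8.05
ee_pos: [0.4874, 0.1114, 0.0836]
tool_rot: [3.131, 0.008, -0.001]
wrist_force: [-12.6, -14.0, 16.2]
opening: 0.199
finger_force: 35.2
```

Call:
drive_tool --motion '[[[0, 0, 0, 1.5, -1.2, 0, 0], [0, 0, 0, 0, 0, 0, 0], [0, 0, 0, 0, 0, 0, 0], [0, 0, 0, 0, 0, 0, 0]]]'

```text
t: 8.55
ee_pos: [0.4882, 0.1124, 0.0836]
tool_rot: [3.131, 0.009, -0.001]
wrist_force: [-13.8, -14.0, 16.1]
opening: 0.191
finger_force: 48.4
```

Call:
drive_tool --motion '[[[0, 0, 0, 0, 0, 0, 40], [0, 0, 0, 0, 0, 0, 45], [0, 0, 0, 0, 0, -20, 45], [0, 0, 0, 0, 0, -40, 45], [0, 0, 0, 0, 0, -40, 60], [0, 0, -0.18, 0, 0, -17, 60], [0, 0, -0.18, 0, 0, 0, 60], [0, 0, -0.18, 0, 0, 0, 60], [0, 0, -0.071, 0, 0, 0, 60], [0, 0, 0, 0, 0, 0, 60]]]'

```text
t: 9.8
ee_pos: [0.4914, 0.1175, 0.1986]
tool_rot: [-3.14, 0.001, 0.61]
wrist_force: [-0.3, 0.3, 1.1]
opening: 0.596
finger_force: 0.0
```

```bash
cat >> lib.py <<'E'
def to(x,y,z,yaw):
    "shift (mm) in tool axes at present attitude, remaining turn about tool z"
    s=ctrl.state(); r=R.from_euler("xyz",s["tool_rot"]).as_matrix(); 
    d=r.T@(np.array([x,y,z])-s["ee_pos"])*1000
    print("shift",d.round(1),"turn z",round(-((yaw-s["tool_rot"][2]+np.pi/2)%np.pi-np.pi/2),3),"at",s["ee_pos"].round(4),s["tool_rot"].round(3),"t",s["t"])
E
python3 - <<'E'
from lib import *
to(.5296,.327,.06,.611)
t=Cam("top");s=Cam("scene")
for n,c,b,z in(("cush",t,(325,195,370,275),.063),("cush",s,(235,190,335,240),.063)):
    for k in c.blobs([0,0,0],[180,255,70],b,60)[:4]: print(n,rect(k,c,z),cv2.contourArea(k))
cv2.imwrite("pics/v1.png",cv2.resize(s.img[170:300,160:360,::-1],None,fx=3,fy=3))
E
```

```text
shift [ 151.4 -149.6  138.7] turn z -0.001 at [0.4914 0.1175 0.1986] [-3.14e+00  1.00e-03  6.10e-01] t 9.8
cush {'c': (0.4615, -0.0075), 's': (32, 30), 'a': 90.2} 122.0
cush {'c': (0.5036, -0.0163), 's': (30, 29), 'a': 179.8} 117.0
cush {'c': (0.4543, -0.0245), 's': (64, 32), 'a': 60.4} 310.0
cush {'c': (0.5485, -0.0266), 's': (33, 32), 'a': 152.9} 172.5
cush {'c': (0.505, -0.0185), 's': (33, 32), 'a': 150.0} 168.5
```

View pics/v1.png

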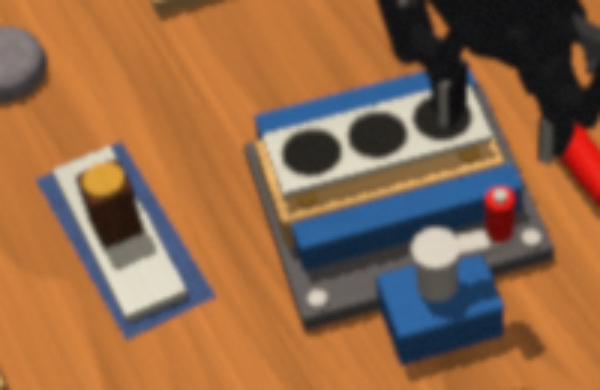

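The fixture is gripped: the cushion row sits centred between the jaws, and the sleeve is at (500,212) in the crop. Next the steel watch.

Call:
drive_tool --motion '[[[0, 0, 0, 38, -37.5, 0, 65], [0, 0, 0, 38, -37.5, 10, 65], [0, 0, 0, 38, -37.5, 20, 65], [0, 0, 0, 37.4, -37, 40, 65], [0, 0, 0, 0, 0, 40, 65], [0, 0, 0, 0, 0, 28, 65], [0, 0, 0, 0, 0, 0, 65], [0, 0, 0, 0, 0, 0, 65]]]'

```text
t: 10.9
ee_pos: [0.5304, 0.324, 0.0649]
tool_rot: [3.141, -0.002, 0.61]
wrist_force: [0.0, 0.1, 0.5]
opening: 0.652
finger_force: 0.0
```

```bash
python3 - <<'E'
from lib import *
to(.5296,.327,.0035,.611)
E
```

```text
shift [ 0.9 -2.9 61.4] turn z -0.001 at [0.5304 0.324  0.0649] [ 3.141e+00 -2.000e-03  6.100e-01] t 10.9
```

Call:
drive_tool --motion '[[[0, 0, 0, 0.9, -2.9, 20, 65], [0, 0, 0, 0, 0, 20, 65], [0, 0, 0, 0, 0, 15, 65], [0, 0, 0, 0, 0, 6, 65], [0, 0, 0, 0, 0, 0, 65], [0, 0, 0, 0, 0, 0, 35], [0, 0, 0, 0, 0, 0, 35], [0, 0, 0, 0, 0, 0, 35], [0, 0, 0, 0, 0, 0, 35], [0, 0, 0, 0, 0, 0, 35]]]' --force 30

```text
t: 12.15
ee_pos: [0.5294, 0.327, 0.0035]
tool_rot: [3.141, -0.002, 0.611]
wrist_force: [-0.2, 0.0, 3.8]
opening: 0.426
finger_force: 30.4
```

Call:
drive_tool --motion '[[[0, 0, 0, 0, 0, -15, 35], [0, 0, 0, 0, 0, -30, 35], [0, 0, 0, 0, 0, -40, 35], [0, 0, 0.156, 0, 0, -40, 35], [0, 0, 0.156, 0, 0, 0, 35], [0, 0, 0.156, 0, 0, 0, 35], [0, 0, 0.156, 0, 0, 0, 35], [0, 0, 0.157, 0, 0, 0, 35], [0, 0, 0, 0, 0, 0, 35]]]'

```text
t: 13.28
ee_pos: [0.5284, 0.3265, 0.1274]
tool_rot: [3.141, 0.001, -0.168]
wrist_force: [0.6, -0.2, -0.0]
opening: 0.423
finger_force: 30.1
```

```bash
python3 - <<'E'
from lib import *
to(.5476,-.0250,.09,-.17)
s=Cam("scene");u,v=s.px(ctrl.state()["ee_pos"])[0].astype(int);cv2.imwrite("pics/g1.png",cv2.resize(s.img[v-60:v+60,u-80:u+80,::-1],None,fx=4,fy=4))
E
```

```text
shift [ 77.9 343.2  37.6] turn z 0.002 at [0.5284 0.3265 0.1274] [ 3.141e+00  1.000e-03 -1.680e-01] t 13.275
```

View pics/g1.png

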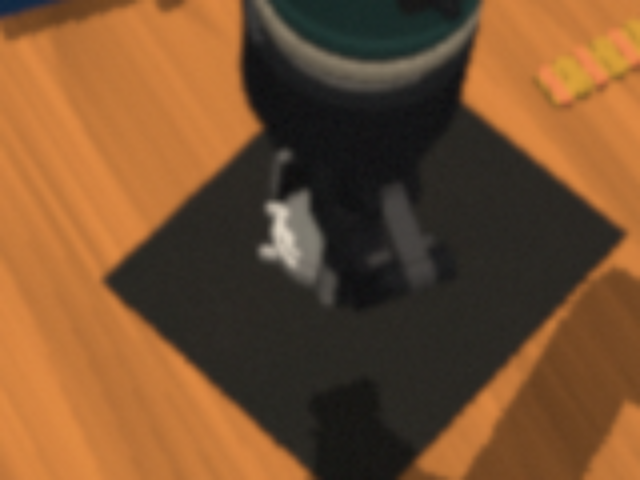

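Call:
drive_tool --motion '[[[0, 0, 0, 11.1, 49, 0, 35], [0, 0, 0, 11.1, 49, 0, 35], [0, 0, 0, 11.1, 49, 0, 35], [0, 0, 0, 11.1, 49, 0, 35], [0, 0, 0, 11.1, 49, 0, 35], [0, 0, 0, 11.1, 49, 0, 35], [0, 0, 0, 11.3, 49.2, 0, 35], [0, 0, 0, 0, 0, 15, 35], [0, 0, 0, 0, 0, 15, 35], [0, 0, 0, 0, 0, 0, 35]]]'

```text
t: 14.58
ee_pos: [0.5456, -0.0234, 0.095]
tool_rot: [-3.141, 0.005, -0.168]
wrist_force: [0.6, -0.7, -1.0]
opening: 0.42
finger_force: 30.2
```

```bash
python3 - <<'E'
from lib import *
to(.5476,-.0250,.064,-.17)
s=Cam("scene");u,v=s.px(ctrl.state()["ee_pos"])[0].astype(int);cv2.imwrite("pics/g2.png",cv2.resize(s.img[v-60:v+60,u-80:u+80,::-1],None,fx=4,fy=4))
E
```

```text
shift [ 2.4  1.3 31. ] turn z 0.002 at [ 0.5456 -0.0234  0.095 ] [-3.141  0.005 -0.168] t 14.575
```

View pics/g2.png

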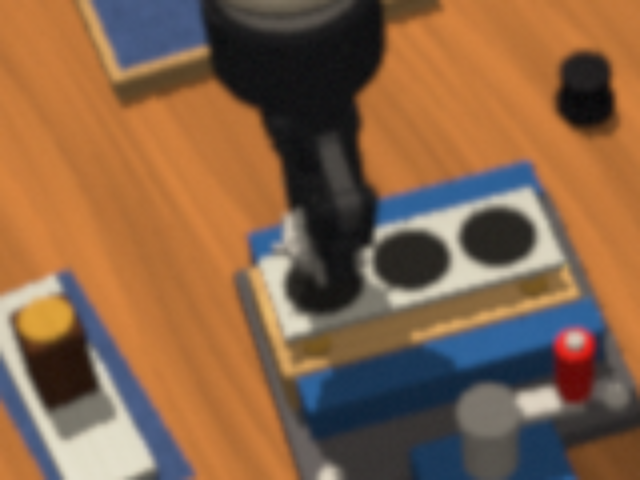

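Call:
drive_tool --motion '[[[0, 0, 0, 2.4, 1.3, 10, 35], [0, 0, 0, 0, 0, 10, 35], [0, 0, 0, 0, 0, 6, 35], [0, 0, 0, 0, 0, 3, 35], [0, 0, 0, 0, 0, 2, 35], [0, 0, 0, 0, 0, 0, 35]]]'

```text
t: 15.38
ee_pos: [0.5496, -0.0266, 0.0666]
tool_rot: [3.142, -0.0, -0.17]
wrist_force: [0.2, 0.4, -1.0]
opening: 0.427
finger_force: 30.2
```

Call:
drive_tool --motion '[[[0, 0, 0, -2.2, -1.2, 0, 35], [0, 0, 0, 0, 0, 1.5, 35], [0, 0, 0, 0, 0, 1, 35], [0, 0, 0, 0, 0, 0, 35]]]'

```text
t: 15.88
ee_pos: [0.5474, -0.025, 0.0639]
tool_rot: [3.142, 0.0, -0.17]
wrist_force: [0.2, 0.3, -0.9]
opening: 0.424
finger_force: 30.2
```

Call:
drive_tool --motion '[[[0, 0, 0, 0, 0, 0.8, 35], [0, 0, 0, 0, 0, 0, 35], [0, 0, 0, 0, 0, 0, 50], [0, 0, 0, 0, 0, 0, 55], [0, 0, 0, 0, 0, 0, 60], [0, 0, 0, 0, 0, -20, 60], [0, 0, 0, 0, 0, -40, 60], [0, 0, 0, 0, 0, -40, 60], [0, 0, 0, 0, 0, 0, 60]]]'

```text
t: 17.0
ee_pos: [0.55, -0.0253, 0.168]
tool_rot: [-3.141, -0.009, -0.17]
wrist_force: [0.6, -0.2, -0.8]
opening: 0.6
finger_force: 0.0
```

```bash
python3 - <<'E'
from lib import *
to(.4735,.2875,.06,.279)
t=Cam("top");s=Cam("scene")
def show(n,cam,box,z):
    for c in cam.blobs([0,0,120],[180,110,255],box,60)[:2]: print(n,rect(c,cam,z),c.mean(0).round(1),cv2.contourArea(c))
show("w2 top",t,(210,235,250,270),.016);show("w2 sc",s,(345,320,420,400),.016)
show("tamper sc",s,(170,215,235,285),.01)
cv2.imwrite("pics/p1.png",cv2.resize(s.img[170:290,180:340,::-1],None,fx=4,fy=4))
E
```

```text
shift [-129.4 -295.3  106.9] turn z -0.449 at [ 0.55   -0.0253  0.168 ] [-3.141 -0.009 -0.17 ] t 17.0
w2 top {'c': (0.4728, 0.2882), 's': (33, 32), 'a': 45.6} [227.9 250. ] 129.0
w2 sc {'c': (0.4746, 0.2872), 's': (33, 32), 'a': 150.2} [384.1 343.4] 255.0
tamper sc {'c': (0.6635, -0.0996), 's': (128, 67), 'a': 107.8} [196.  234.8] 590.0
```

View pics/p1.png

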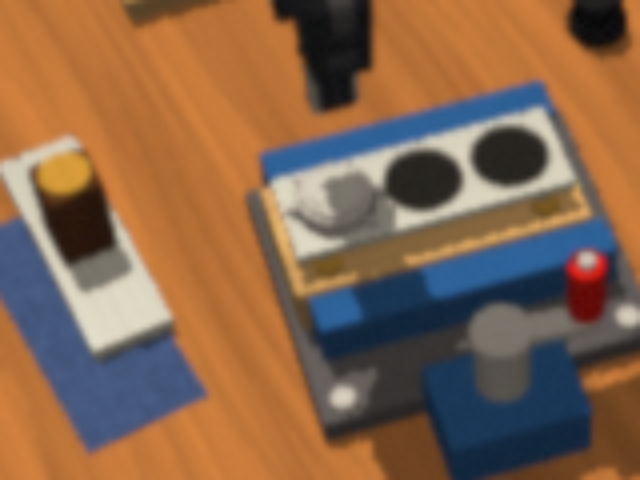

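The first watch lies flat on the left outer cushion. The tamper has been knocked aside (handle at (72,205) in the crop), so I will measure it again later. Now the second watch.

Call:
drive_tool --motion '[[[0, 0, -0.15, 0, 0, 0, 65], [0, 0, -0.15, 0, 0, 0, 65], [0, 0, -0.149, 0, 0, 0, 65], [0, 0, 0, 1.8, -46, 0, 65], [0, 0, 0, 1.8, -46, 0, 65], [0, 0, 0, 1.8, -46, 0, 65], [0, 0, 0, 1.8, -46, 0, 65], [0, 0, 0, 1.8, -46, 0, 65], [0, 0, 0, 1.8, -46, 40, 65], [0, 0, 0, 2, -45.7, 40, 65], [0, 0, 0, 0, 0, 20, 65]]]'

```text
t: 18.48
ee_pos: [0.4672, 0.2894, 0.058]
tool_rot: [3.141, 0.008, 0.283]
wrist_force: [-0.7, -0.1, 0.5]
opening: 0.65
finger_force: 0.0
```

Call:
drive_tool --motion '[[[0, 0, 0, 0, 0, 0, 65], [0, 0, 0, 0, 0, 0, 65], [0, 0, 0, 0, 0, 0, 65]]]'

```text
t: 18.85
ee_pos: [0.4724, 0.2877, 0.0646]
tool_rot: [-3.141, -0.003, 0.278]
wrist_force: [-0.0, -0.9, -0.5]
opening: 0.65
finger_force: 0.0
```

```bash
python3 - <<'E'
from lib import *
to(.4737,.2876,.0035,.279)
E
```

```text
shift [ 1.1  0.4 61.1] turn z -0.001 at [0.4724 0.2877 0.0646] [-3.141e+00 -3.000e-03  2.780e-01] t 18.85
```

Call:
drive_tool --motion '[[[0, 0, 0, 1.1, 0.4, 20, 65], [0, 0, 0, 0, 0, 20, 65], [0, 0, 0, 0, 0, 15, 65], [0, 0, 0, 0, 0, 6, 65], [0, 0, 0, 0, 0, 0, 65], [0, 0, 0, 0, 0, 0, 65], [0, 0, 0, 0, 0, 0, 35], [0, 0, 0, 0, 0, 0, 35], [0, 0, 0, 0, 0, 0, 35], [0, 0, 0, 0, 0, 0, 35], [0, 0, 0, 0, 0, 0, 35]]]' --force 30

```text
t: 20.23
ee_pos: [0.4732, 0.2882, 0.0032]
tool_rot: [-3.141, -0.002, 0.279]
wrist_force: [-0.5, 0.3, 5.4]
opening: 0.426
finger_force: 30.4
```

Call:
drive_tool --motion '[[[0, 0, 0, 0, 0, -10, 35], [0, 0, 0, 0, 0, -20, 35], [0, 0, 0, 0, 0, -40, 35], [0, 0, 0, 0, 0, -50, 35], [0, 0, 0.15, 0, 0, -40, 35], [0, 0, 0.15, 0, 0, 0, 35], [0, 0, 0.149, 0, 0, 0, 35], [0, 0, 0, 0, 0, 0, 35], [0, 0, 0, 0, 0, 0, 35], [0, 0, 0, 0, 0, 0, 35]]]'

```text
t: 21.48
ee_pos: [0.4723, 0.2877, 0.1618]
tool_rot: [3.141, 0.001, -0.169]
wrist_force: [0.3, 0.1, -0.3]
opening: 0.427
finger_force: 30.1
```

```bash
python3 - <<'E'
from lib import *
to(.4610,-.0098,.09,-.17)
E
```

```text
shift [ 38.9 295.1  72. ] turn z 0.001 at [0.4723 0.2877 0.1618] [ 3.141e+00  1.000e-03 -1.690e-01] t 21.475
```

Call:
drive_tool --motion '[[[0, 0, 0, 6.5, 49.2, 0, 35], [0, 0, 0, 6.5, 49.2, 0, 35], [0, 0, 0, 6.5, 49.2, 0, 35], [0, 0, 0, 6.5, 49.2, 0, 35], [0, 0, 0, 6.5, 49.2, 0, 35], [0, 0, 0, 6.4, 49.1, 0, 35], [0, 0, 0, 0, 0, 40, 35], [0, 0, 0, 0, 0, 30, 35], [0, 0, 0, 0, 0, 0, 35], [0, 0, 0, 0, 0, 0, 35], [0, 0, 0, 0, 0, 0, 35], [0, 0, 0, 0, 0, 0, 35]]]'

```text
t: 22.98
ee_pos: [0.4617, -0.0096, 0.0935]
tool_rot: [3.142, -0.003, -0.17]
wrist_force: [-0.2, 0.8, -0.2]
opening: 0.422
finger_force: 30.3
```

```bash
python3 - <<'E'
from lib import *
to(.4610,-.0098,.0635,-.17)
E
```

```text
shift [-0.7  0.3 30. ] turn z 0.0 at [ 0.4617 -0.0096  0.0935] [ 3.142e+00 -3.000e-03 -1.700e-01] t 22.975
```

Call:
drive_tool --motion '[[[0, 0, 0, -0.5, 0, 14, 35], [0, 0, 0, 0, 0, 10, 35], [0, 0, 0, 0, 0, 4, 35], [0, 0, 0, 0, 0, 2, 35], [0, 0, 0, 0, 0, 0, 35], [0, 0, 0, 0, 0, 0, 35]]]'

```text
t: 23.72
ee_pos: [0.4607, -0.0096, 0.0627]
tool_rot: [3.142, -0.001, -0.17]
wrist_force: [-1.1, 0.5, 1.5]
opening: 0.425
finger_force: 30.4
```

Call:
drive_tool --motion '[[[0, 0, 0, 0, 0, 0, 50], [0, 0, 0, 0, 0, 0, 55], [0, 0, 0, 0, 0, 0, 60], [0, 0, 0, 0, 0, -20, 60], [0, 0, 0, 0, 0, -40, 60], [0, 0, 0, -20, 0, -40, 60], [0, 0, 0, -50, 0, 0, 60], [0, 0, 0, -50, 0, 0, 60], [0, 0, 0, 0, 0, 0, 60]]]'

```text
t: 24.85
ee_pos: [0.3399, 0.0113, 0.162]
tool_rot: [3.142, -0.001, -0.17]
wrist_force: [0.8, -0.6, 0.0]
opening: 0.599
finger_force: 0.0
```

```bash
python3 - <<'E'
from lib import *
t=Cam("top");s=Cam("scene")
def show(n,cam,lo,hi,box,z,amin=20,k=2):
    for c in cam.blobs(lo,hi,box,amin)[:k]: print(n,rect(c,cam,z),c.mean(0).round(1),cv2.contourArea(c))
show("sole top",t,[0,0,150],[180,60,255],(325,130,430,200),.01)
show("sole sc",s,[0,0,150],[180,60,255],(150,190,236,290),.01)
show("brass top",t,[12,120,60],[30,255,255],(350,140,410,172),.062,5)
print(tri(t,(372,165),s,(193.7,229.4)))
im=np.hstack([cv2.resize(t.img[130:250,320:430,::-1],(400,436)),cv2.resize(s.img[170:290,160:270,::-1],(400,436))]);cv2.imwrite("pics/p2.png",im)
E
```

```text
sole top {'c': (0.6522, -0.1065), 's': (131, 41), 'a': 88.5} [382.7 183. ] 471.0
sole sc {'c': (0.6548, -0.1088), 's': (134, 42), 'a': 88.8} [199.2 230.8] 470.0
brass top {'c': (0.7074, -0.0919), 's': (149, 81), 'a': 89.7} [381.3 153.5] 1480.5
[ 0.67655936 -0.07001694  0.07046409]
```

View pics/p2.png

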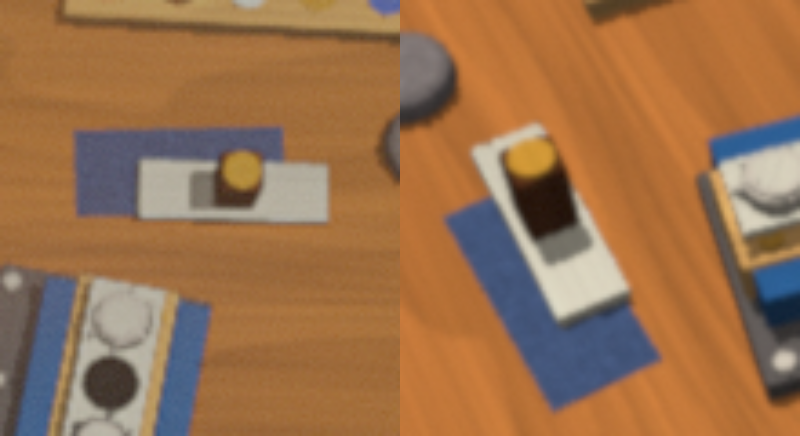

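Call:
drive_tool --motion '[[[0, 0, -0.146, 0, 0, 0, 60], [0, 0, 0, 45.2, 15.9, 0, 60], [0, 0, 0, 45.2, 15.9, 0, 60], [0, 0, 0, 45.2, 15.9, 0, 60], [0, 0, 0, 45.2, 15.9, 0, 60], [0, 0, 0, 45.2, 15.9, 0, 60], [0, 0, 0, 45.2, 15.9, 0, 60], [0, 0, 0, 45.2, 15.9, 20, 60], [0, 0, 0, 0, 0, 30, 60], [0, 0, 0, 0, 0, 0, 60], [0, 0, 0, 0, 0, 0, 60], [0, 0, 0, 0, 0, 0, 60]]]'

```text
t: 26.45
ee_pos: [0.6567, -0.1083, 0.1146]
tool_rot: [3.141, -0.004, -0.024]
wrist_force: [-0.1, -0.8, -0.5]
opening: 0.601
finger_force: 0.0
```

```bash
python3 - <<'E'
from lib import *
to(.6535,-.1076,.022,-.0236)
t=Cam("top");s=Cam("scene")
print(t.pt((386.3,177.1),.062),s.pt((196,213.5),.062))
k=t.blobs([105,40,20],[135,255,255],(325,150,410,200),30)[:2]
for c in k: print(rect(c,t,0))
k=s.blobs([100,70,20],[135,255,255],(160,205,245,290),30)[:2]
for c in k: print(rect(c,s,0))
for n,c,b in(("tray",t,(420,205,495,300)),("tray",s,(190,110,300,180))):
    for k in c.blobs([100,40,20],[135,255,255],b,300)[:2]: print(n,rect(k,c,.006),cv2.contourArea(k))
E
```

```text
shift [-3.6 -0.7 92.6] turn z -0.0 at [ 0.6567 -0.1083  0.1146] [ 3.141 -0.004 -0.024] t 26.45
[[ 0.65069994 -0.10767124  0.062     ]] [[ 0.65423112 -0.10836484  0.062     ]]
{'c': (0.6696, -0.0301), 's': (65, 56), 'a': 90.2}
{'c': (0.6886, -0.1132), 's': (55, 19), 'a': 90.2}
{'c': (0.6707, -0.0722), 's': (145, 60), 'a': 91.3}
tray {'c': (0.4694, -0.2893), 's': (172, 101), 'a': 173.2} 2565.5
tray {'c': (0.4694, -0.2965), 's': (173, 95), 'a': 173.2} 2127.5
```

Call:
drive_tool --motion '[[[0, 0, 0, -3.7, -0.6, 30, 60], [0, 0, 0, 0, 0, 30, 60], [0, 0, 0, 0, 0, 20, 60], [0, 0, 0, 0, 0, 12.5, 60], [0, 0, 0, 0, 0, 0, 60], [0, 0, 0, 0, 0, 0, 20], [0, 0, 0, 0, 0, 0, 20], [0, 0, 0, 0, 0, 0, 20], [0, 0, 0, 0, 0, 0, 20], [0, 0, 0, 0, 0, 0, 20]]]' --force 70

```text
t: 27.8
ee_pos: [0.6532, -0.1079, 0.0215]
tool_rot: [3.141, -0.003, -0.024]
wrist_force: [0.6, -0.4, 5.0]
opening: 0.342
finger_force: 69.8
```

Call:
drive_tool --motion '[[[0, 0, 0, 0, 0, -10, 20], [0, 0, 0, 0, 0, -30, 20], [0, 0, 0, 0, 0, -40, 20], [0, 0, -0.158, 0, 0, -40, 20], [0, 0, -0.158, 0, 0, 0, 20], [0, 0, -0.158, 0, 0, 0, 20], [0, 0, -0.158, 0, 0, 0, 20], [0, 0, -0.158, 0, 0, 0, 20], [0, 0, -0.158, 0, 0, 0, 20], [0, 0, -0.158, 0, 0, 0, 20], [0, 0, -0.158, 0, 0, 0, 20], [0, 0, -0.161, 0, 0, 0, 20]]]'

```text
t: 29.3
ee_pos: [0.6508, -0.107, 0.1378]
tool_rot: [-3.137, -0.001, 1.406]
wrist_force: [-0.2, 0.3, -2.8]
opening: 0.346
finger_force: 69.3
```

Call:
drive_tool --motion '[[[0, 0, 0, 0, 0, 0, 20], [0, 0, 0, 0, 0, 0, 20]]]'

```text
t: 29.55
ee_pos: [0.6514, -0.1073, 0.1387]
tool_rot: [-3.14, -0.0, 1.399]
wrist_force: [-0.1, -0.2, -2.5]
opening: 0.343
finger_force: 69.3
```

```bash
python3 - <<'E'
from lib import *
to(.5041,-.0174,.115,1.401)
E
```

```text
shift [  63.3 -160.5   24.1] turn z -0.002 at [ 0.6514 -0.1073  0.1387] [-3.14  -0.     1.399] t 29.55
```

Call:
drive_tool --motion '[[[0, 0, 0, 12.7, -32.1, 0, 20], [0, 0, 0, 12.7, -32.1, 0, 20], [0, 0, 0, 12.7, -32.1, 0, 20], [0, 0, 0, 12.7, -32.1, 0, 20], [0, 0, 0, 12.5, -32.1, 0, 20], [0, 0, 0, 0, 0, 15, 20], [0, 0, 0, 0, 0, 9, 20], [0, 0, 0, 0, 0, 0, 20], [0, 0, 0, 0, 0, 0, 20], [0, 0, 0, 0, 0, 0, 20], [0, 0, 0, 0, 0, 0, 20]]]'

```text
t: 30.92
ee_pos: [0.5049, -0.0181, 0.116]
tool_rot: [3.141, 0.0, 1.401]
wrist_force: [1.4, 0.4, -2.3]
opening: 0.343
finger_force: 70.6
```

```bash
python3 - <<'E'
from lib import *
to(.5041,-.0174,.098,1.401)
t=Cam("top");s=Cam("scene")
z=ctrl.state()["ee_pos"][2]-.0215+.01
def show(n,cam,lo,hi,box,z,amin=20,k=3):
    for c in cam.blobs(lo,hi,box,amin)[:k]: print(n,rect(c,cam,z),c.mean(0).round(1),cv2.contourArea(c))
show("top",t,[0,0,150],[180,60,255],(310,180,400,290),z); show("sc",s,[0,0,150],[180,60,255],(225,150,350,260),z)
im=np.hstack([cv2.resize(t.img[180:290,310:410,::-1],(400,440)),cv2.resize(s.img[150:260,225:335,::-1],(400,440))]);cv2.imwrite("pics/p3.png",im)
E
```

```text
shift [ 0.6 -0.9 18. ] turn z -0.0 at [ 0.5049 -0.0181  0.116 ] [3.141 0.    1.401] t 30.925
top {'c': (0.4579, -0.023), 's': (68, 40), 'a': 141.6} [351.9 252.3] 151.0
sc {'c': (0.5611, -0.0109), 's': (82, 45), 'a': 60.9} [257.4 212.9] 352.5
sc {'c': (0.4602, -0.0111), 's': (40, 38), 'a': 168.2} [308.4 193.5] 223.0
```

View pics/p3.png

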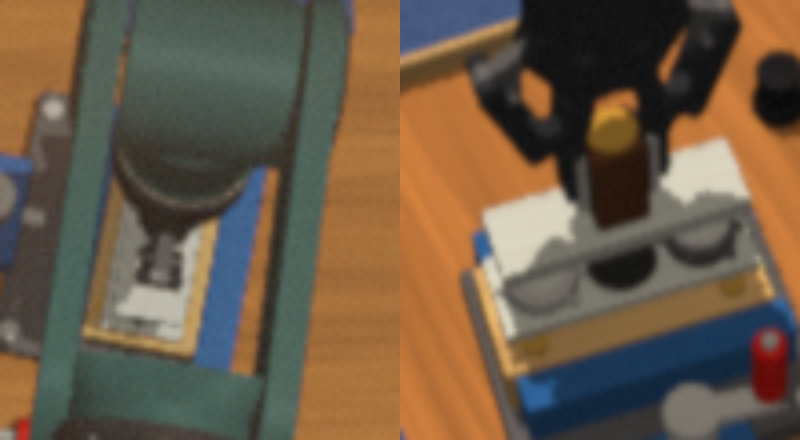

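The tamper hangs level and aligned above both watches (scene half, around (615,235)). I lower it.

Call:
drive_tool --motion '[[[0, 0, 0, 0.5, -0.8, 8, 20], [0, 0, 0, 0, 0, 7, 20], [0, 0, 0, 0, 0, 3, 20], [0, 0, 0, 0, 0, 1, 20], [0, 0, 0, 0, 0, 0, 20]]]'

```text
t: 31.65
ee_pos: [0.5039, -0.0173, 0.0969]
tool_rot: [3.141, 0.0, 1.401]
wrist_force: [-2.5, 0.0, -1.1]
opening: 0.345
finger_force: 70.9
```

Call:
drive_tool --motion '[[[0, 0, 0, 0, 0, 1.5, 20], [0, 0, 0, 0, 0, 1.5, 20], [0, 0, 0, 0, 0, 1.5, 20], [0, 0, 0, 0, 0, 0, 20]]]'

```text
t: 32.15
ee_pos: [0.5042, -0.0174, 0.0927]
tool_rot: [3.141, 0.0, 1.401]
wrist_force: [-1.9, -0.1, 3.4]
opening: 0.342
finger_force: 71.3
```

Call:
drive_tool --motion '[[[0, 0, 0, 0, 0, 1.5, 20], [0, 0, 0, 0, 0, 1.5, 20], [0, 0, 0, 0, 0, 1, 20], [0, 0, 0, 0, 0, 0, 20]]]'

```text
t: 32.65
ee_pos: [0.5042, -0.0173, 0.0893]
tool_rot: [3.14, 0.0, 1.401]
wrist_force: [-2.7, 0.4, 7.8]
opening: 0.343
finger_force: 72.0
```

Call:
drive_tool --motion '[[[0, 0, 0, 0, 0, 1, 20], [0, 0, 0, 0, 0, 0, 20]]]'

```text
t: 32.9
ee_pos: [0.5042, -0.0174, 0.0892]
tool_rot: [3.14, 0.0, 1.401]
wrist_force: [-4.4, 0.6, 10.8]
opening: 0.345
finger_force: 72.5
```

Call:
drive_tool --motion '[[[0, 0, 0, 0, 0, 1, 20], [0, 0, 0, 0, 0, 1, 20], [0, 0, 0, 0, 0, 0, 20]]]'

```text
t: 33.28
ee_pos: [0.5043, -0.0173, 0.0892]
tool_rot: [3.14, 0.0, 1.401]
wrist_force: [-8.5, 1.1, 19.0]
opening: 0.341
finger_force: 73.4
```

Call:
drive_tool --motion '[[[0, 0, 0, 0, 0, 1, 20], [0, 0, 0, 0, 0, 0, 20], [0, 0, 0, 0, 0, 0, 20], [0, 0, 0, 0, 0, 0, 20], [0, 0, 0, 0, 0, 0, 20], [0, 0, 0, 0, 0, 0, 20]]]'

```text
t: 34.02
ee_pos: [0.5043, -0.0173, 0.0891]
tool_rot: [3.139, 0.0, 1.401]
wrist_force: [-10.4, 1.4, 24.2]
opening: 0.342
finger_force: 73.9
```

```bash
python3 - <<'E'
from lib import *
st=ctrl.state();print(st["wrist_force"],st["wrist_torque"],st["ee_pos"])
s=Cam("scene");cv2.imwrite("pics/p4.png",cv2.resize(s.img[150:260,225:335,::-1],(600,600),interpolation=cv2.INTER_CUBIC))
E
```

```text
[-10.44390879   1.40545924  24.19220005] [0.30586225 2.0711805  0.05278328] [ 0.50430211 -0.01734233  0.08909203]
```

View pics/p4.png

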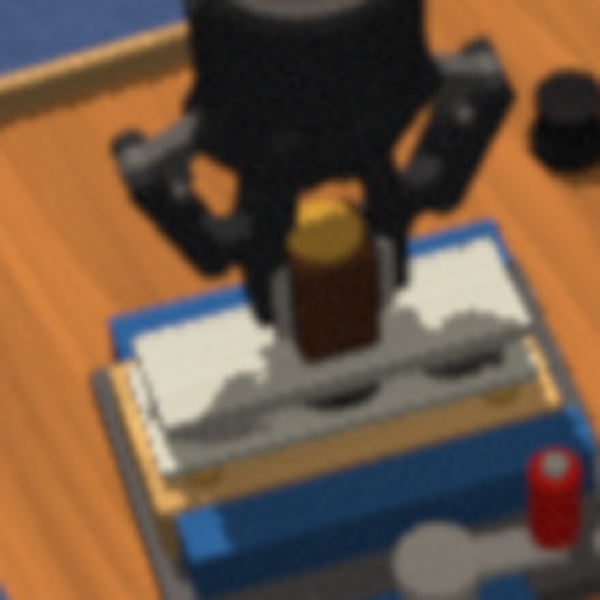

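Call:
drive_tool --motion '[[[0, 0, 0, 0, -1, 0, 20], [0, 0, 0, 0, -0.8, 0, 20], [0, 0, 0, 0, 0, 0, 20], [0, 0, 0, 0, 0, 0, 20], [0, 0, 0, 0, 0, 0, 20], [0, 0, 0, 0, 0, 0, 20], [0, 0, 0, 0, 0, 0, 20], [0, 0, 0, 0, 0, 0, 20]]]'

```text
t: 35.08
ee_pos: [0.5041, -0.0173, 0.0891]
tool_rot: [3.135, 0.0, 1.401]
wrist_force: [-6.2, 1.4, 20.3]
opening: 0.341
finger_force: 73.6
```

```bash
python3 - <<'E'
from lib import *
st=ctrl.state();print(st["wrist_force"],st["wrist_torque"],st["ee_pos"])
s=Cam("scene")
im=s.img[150:260,225:335].astype(int)
# sole top front/left edges & plate edges: fit slopes of sole top long edge vs fixture front edge via Canny+Hough
g=cv2.GaussianBlur(cv2.cvtColor(s.img,cv2.COLOR_RGB2GRAY),(0,0),.8)
e=cv2.Canny(g[185:250,235:335],40,110)
L=cv2.HoughLinesP(e,1,np.pi/720,18,minLineLength=28,maxLineGap=4)
for l in sorted(L[:,0].tolist(),key=lambda l:l[1]): print([l[0]+235,l[1]+185,l[2]+235,l[3]+185],round(np.degrees(np.arctan2(l[3]-l[1],l[2]-l[0])),1))
E
```

```text
[-6.15703183  1.38799822 20.29412566] [0.27119773 1.27164155 0.02103631] [ 0.50408714 -0.01731133  0.08914165]
[317, 191, 333, 227] 66.0
[245, 208, 278, 200] -13.6
[245, 214, 278, 202] -20.0
[288, 221, 326, 210] -16.1
[253, 228, 281, 221] -14.0
[266, 241, 332, 223] -15.3
[267, 241, 322, 226] -15.3
```

Call:
drive_tool --motion '[[[0, 0, 0, 0, 0, -2, 20], [0, 0, 0, 0, 1.8, -3, 20], [0, 0, 0, 0, 0, -4, 20], [0, 0, 0, 0, 0, -5, 20], [0, 0, 0, 0, 0, -15, 20], [0, 0, 0, 0, 0, -30, 20], [0, 0, 0.158, 0, 0, 0, 20], [0, 0, 0.158, 0, 0, 0, 20], [0, 0, 0.158, 0, 0, 0, 20], [0, 0, 0.158, 0, 0, 0, 20], [0, 0, 0.158, 0, 0, 0, 20], [0, 0, 0.158, 0, 0, 0, 20]]]'

```text
t: 36.62
ee_pos: [0.5035, -0.0173, 0.1428]
tool_rot: [-3.141, 0.001, 0.448]
wrist_force: [0.1, 0.5, -3.5]
opening: 0.345
finger_force: 70.6
```

Call:
drive_tool --motion '[[[0, 0, 0.158, 0, 0, 0, 20], [0, 0, 0.158, 0, 0, 0, 20], [0, 0, 0.115, 0, 0, 0, 20], [0, 0, 0, 0, 0, 0, 20], [0, 0, 0, 0, 0, 0, 20], [0, 0, 0, 0, 0, 0, 20]]]'

```text
t: 37.38
ee_pos: [0.5038, -0.0173, 0.1431]
tool_rot: [3.142, 0.0, 0.023]
wrist_force: [0.1, 0.5, -4.4]
opening: 0.345
finger_force: 70.6
```

```bash
python3 - <<'E'
from lib import *
to(.6710,-.0722,.04,.022)
t=Cam("top");s=Cam("scene")
k=s.blobs([100,70,20],[135,255,255],(160,205,245,290),30)[:1]
for c in k: print("pad",rect(c,s,0))
for c in t.blobs([105,40,20],[135,255,255],(325,150,410,200),30)[:2]: print("pad top",rect(c,t,0))
E
```

```text
shift [166.   58.7 103.1] turn z 0.001 at [ 0.5038 -0.0173  0.1431] [3.142 0.    0.023] t 37.375
pad {'c': (0.6707, -0.0724), 's': (145, 60), 'a': 91.3}
pad top {'c': (0.6845, -0.0702), 's': (145, 27), 'a': 90.2}
```

Call:
drive_tool --motion '[[[0, 0, 0, 33.2, 11.8, 0, 20], [0, 0, 0, 33.2, 11.8, 0, 20], [0, 0, 0, 33.2, 11.8, 0, 20], [0, 0, 0, 33.2, 11.8, 0, 20], [0, 0, 0, 33, 11.6, 0, 20], [0, 0, 0, 0, 0, 40, 20], [0, 0, 0, 0, 0, 40, 20], [0, 0, 0, 0, 0, 20, 20], [0, 0, 0, 0, 0, 0, 20], [0, 0, 0, 0, 0, 0, 20], [0, 0, 0, 0, 0, 0, 20]]]'

```text
t: 38.85
ee_pos: [0.6724, -0.0728, 0.0461]
tool_rot: [3.14, -0.005, 0.022]
wrist_force: [-0.5, -0.2, -2.8]
opening: 0.345
finger_force: 70.6
```

```bash
python3 - <<'E'
from lib import *
to(.6702,-.0722,.0225,.022)
E
```

```text
shift [-2.3 -0.6 23.5] turn z -0.0 at [ 0.6724 -0.0728  0.0461] [ 3.14  -0.005  0.022] t 38.85
```

Call:
drive_tool --motion '[[[0, 0, 0, -2.2, -0.5, 12, 20], [0, 0, 0, 0, 0, 6, 20], [0, 0, 0, 0, 0, 3, 20], [0, 0, 0, 0, 0, 1.5, 20], [0, 0, 0, 0, 0, 0, 20], [0, 0, 0, 0, 0, 0, 20]]]'

```text
t: 39.6
ee_pos: [0.6689, -0.072, 0.0215]
tool_rot: [3.141, -0.001, 0.022]
wrist_force: [-2.8, 0.5, 2.5]
opening: 0.343
finger_force: 71.1
```

Call:
drive_tool --motion '[[[0, 0, 0, 0, 0, 0.8, 20], [0, 0, 0, 0, 0, 0, 20]]]'

```text
t: 39.85
ee_pos: [0.6689, -0.0721, 0.0215]
tool_rot: [3.141, -0.001, 0.022]
wrist_force: [-5.1, 0.6, 6.4]
opening: 0.339
finger_force: 71.7
```

Call:
drive_tool --motion '[[[0, 0, 0, 0, 0, 0, 40], [0, 0, 0, 0, 0, 0, 60], [0, 0, 0, 0, 0, 0, 60], [0, 0, 0, 0, 0, -30, 60], [0, 0, 0, 0, 0, -50, 60], [0, 0, 0.192, 0, 0, -50, 60], [0, 0, 0, 0, 40, 0, 60], [0, 0, 0, 0, 40, 0, 60], [0, 0, 0, 0, 20, 0, 60], [0, 0, 0, 0, 0, 0, 60], [0, 0, 0, 0, 0, 0, 60]]]'

```text
t: 41.22
ee_pos: [0.6524, -0.1694, 0.1496]
tool_rot: [-3.141, 0.0, -0.165]
wrist_force: [-0.0, 0.4, -0.2]
opening: 0.6
finger_force: 0.0
```

```bash
python3 - <<'E'
from lib import *
t=Cam("top");s=Cam("scene")
def show(n,cam,lo,hi,box,z,amin=20,k=3):
    for c in cam.blobs(lo,hi,box,amin)[:k]: print(n,rect(c,cam,z),c.mean(0).round(1),cv2.contourArea(c))
show("sole sc",s,[0,0,150],[180,60,255],(150,190,236,290),.01,20,1)
im=[]
for q in(t,s):
    x,y=.504,-.017
    w=np.array([[x+.09,y+.06],[x+.09,y-.06],[x-.09,y-.06],[x-.09,y+.06]])
    p=q.px(np.c_[w,np.full(4,.076)]).astype(np.float32)
    im.append(cv2.warpPerspective(q.img,cv2.getPerspectiveTransform(p,np.float32([[0,0],[360,0],[360,540],[0,540]])),(360,540),flags=cv2.INTER_CUBIC))
cv2.imwrite("pics/p5.png",np.hstack(im)[:,:,::-1])
to(.5476,-.025,.1,-.17)
E
```

```text
sole sc {'c': (0.6754, -0.1053), 's': (68, 34), 'a': 91.2} [186.4 233.4] 138.5
shift [-127.  -125.    49.8] turn z 0.006 at [ 0.6525 -0.1691  0.1497] [-3.141  0.    -0.164] t 41.325
```

View pics/p5.png

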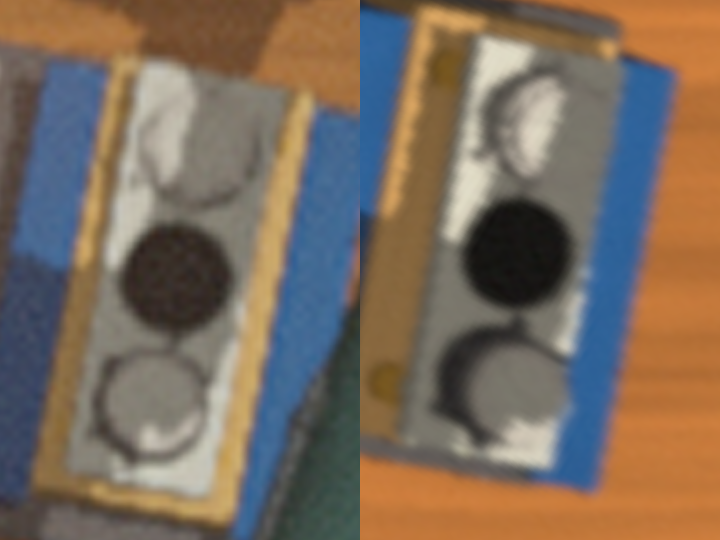

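Call:
drive_tool --motion '[[[0, 0, 0.006, -25.4, -24.8, 0, 65], [0, 0, 0, -25.4, -24.8, 0, 65], [0, 0, 0, -25.4, -24.8, 0, 65], [0, 0, 0, -25.4, -24.8, 0, 65], [0, 0, 0, -25.4, -24.8, 0, 65], [0, 0, 0, 0, 0, 30, 65], [0, 0, 0, 0, 0, 20, 65], [0, 0, 0, 0, 0, 0, 65], [0, 0, 0, 0, 0, 0, 65], [0, 0, 0, 0, 0, 0, 65]]]'

```text
t: 42.58
ee_pos: [0.549, -0.0269, 0.1013]
tool_rot: [-3.142, -0.003, -0.171]
wrist_force: [0.1, -0.0, -0.2]
opening: 0.652
finger_force: 0.0
```

```bash
python3 - <<'E'
from lib import *
to(.5472,-.0245,.0635,-.17)
E
```

```text
shift [-2.3 -2.1 37.8] turn z -0.001 at [ 0.549  -0.0269  0.1013] [-3.142e+00 -3.000e-03 -1.710e-01] t 42.575
```

Call:
drive_tool --motion '[[[0, 0, 0, -2.1, -2, 18, 65], [0, 0, 0, 0, 0, 12, 65], [0, 0, 0, 0, 0, 7.5, 65], [0, 0, 0, 0, 0, 0, 65], [0, 0, 0, 0, 0, 0, 65], [0, 0, 0, 0, 0, 0, 35], [0, 0, 0, 0, 0, 0, 35], [0, 0, 0, 0, 0, 0, 35], [0, 0, 0, 0, 0, 0, 35], [0, 0, 0, 0, 0, 0, 35]]]' --force 30

```text
t: 43.82
ee_pos: [0.5468, -0.0247, 0.0628]
tool_rot: [3.141, -0.001, -0.172]
wrist_force: [0.9, 0.1, 1.1]
opening: 0.421
finger_force: 29.9
```

Call:
drive_tool --motion '[[[0, 0, 0, 0, 0, -10, 35], [0, 0, 0, 0, 0, -25, 35], [0, 0, 0, 0, 0, -30, 35], [0, 0, -0.052, 0, 0, 0, 35], [0, 0, 0, 0, 0, 0, 35], [0, 0, 0, 0, 0, 0, 35], [0, 0, 0, 0, 0, 0, 35]]]'

```text
t: 44.7
ee_pos: [0.5458, -0.0245, 0.1267]
tool_rot: [3.142, 0.002, -0.12]
wrist_force: [0.4, 0.7, -0.4]
opening: 0.425
finger_force: 30.1
```

```bash
python3 - <<'E'
from lib import *
to(.5047,-.2942,.05,-.119)
E
```

```text
shift [ -8.4 272.7  76.7] turn z -0.001 at [ 0.5458 -0.0245  0.1267] [ 3.142e+00  2.000e-03 -1.200e-01] t 44.7
```

Call:
drive_tool --motion '[[[0, 0, 0, -1.4, 45.5, 0, 35], [0, 0, 0, -1.4, 45.5, 0, 35], [0, 0, 0, -1.4, 45.5, 0, 35], [0, 0, 0, -1.4, 45.5, 0, 35], [0, 0, 0, -1.4, 45.5, 0, 35], [0, 0, 0, -1.4, 45.2, 0, 35], [0, 0, 0, 0, 0, 40, 35], [0, 0, 0, 0, 0, 36, 35], [0, 0, 0, 0, 0, 0, 35], [0, 0, 0, 0, 0, 0, 35], [0, 0, 0, 0, 0, 0, 35]]]'

```text
t: 46.08
ee_pos: [0.5068, -0.2951, 0.0539]
tool_rot: [3.139, -0.004, -0.119]
wrist_force: [-0.3, 0.1, -0.5]
opening: 0.421
finger_force: 30.2
```

```bash
python3 - <<'E'
from lib import *
to(.5047,-.2942,.0065,-.119)
E
```

```text
shift [-2.4 -0.7 47.4] turn z -0.0 at [ 0.5068 -0.2951  0.0539] [ 3.139 -0.004 -0.119] t 46.075
```

Call:
drive_tool --motion '[[[0, 0, 0, -1, 0, 20, 35], [0, 0, 0, 0, 0, 15, 35], [0, 0, 0, 0, 0, 7, 35], [0, 0, 0, 0, 0, 3, 35], [0, 0, 0, 0, 0, 0, 35], [0, 0, 0, 0, 0, 0, 35]]]'

```text
t: 46.82
ee_pos: [0.5048, -0.2945, 0.0069]
tool_rot: [3.141, -0.001, -0.12]
wrist_force: [-0.2, -0.9, -0.3]
opening: 0.422
finger_force: 30.2
```

Call:
drive_tool --motion '[[[0, 0, 0, 0, 0, 0.7, 35], [0, 0, 0, 0, 0, 0, 35], [0, 0, 0, 0, 0, 0, 50], [0, 0, 0, 0, 0, 0, 56], [0, 0, 0, 0, 0, 0, 56], [0, 0, 0, 0, 0, -30, 56], [0, 0, 0, 0, 0, -50, 60], [0, 0, 0.052, 0, 0, -50, 60], [0, 0, 0, 0, 0, 0, 60], [0, 0, 0, 0, 0, 0, 60], [0, 0, 0, 0, 0, 0, 60]]]'

```text
t: 48.2
ee_pos: [0.5034, -0.2935, 0.1334]
tool_rot: [-3.14, 0.004, -0.172]
wrist_force: [0.1, -0.5, -0.1]
opening: 0.598
finger_force: 0.0
```

```bash
python3 - <<'E'
from lib import *
to(.4607,-.0096,.1,-.171)
E
```

```text
shift [ -90.4 -272.4   34.2] turn z -0.001 at [ 0.5034 -0.2935  0.1334] [-3.14   0.004 -0.172] t 48.2
```

Call:
drive_tool --motion '[[[0, 0, 0, -15, -45.4, 0, 65], [0, 0, 0, -15, -45.4, 0, 65], [0, 0, 0, -15, -45.4, 0, 65], [0, 0, 0, -15, -45.4, 0, 65], [0, 0, 0, -15, -45.4, 0, 65], [0, 0, 0, -15, -45.4, 0, 65], [0, 0, 0, 0, 0, 32, 65], [0, 0, 0, 0, 0, 0, 65], [0, 0, 0, 0, 0, 0, 65], [0, 0, 0, 0, 0, 0, 65], [0, 0, 0, 0, 0, 0, 65]]]'

```text
t: 49.58
ee_pos: [0.4629, -0.011, 0.1045]
tool_rot: [3.142, -0.002, -0.173]
wrist_force: [-0.4, -0.5, -0.2]
opening: 0.651
finger_force: 0.0
```

```bash
python3 - <<'E'
from lib import *
to(.4607,-.0093,.063,-.171)
E
```

```text
shift [-2.5 -1.3 41.5] turn z -0.002 at [ 0.4629 -0.011   0.1045] [ 3.142e+00 -2.000e-03 -1.730e-01] t 49.575
```

Call:
drive_tool --motion '[[[0, 0, 0, -2, -1.2, 20, 65], [0, 0, 0, 0, 0, 13, 65], [0, 0, 0, 0, 0, 8, 65], [0, 0, 0, 0, 0, 0, 65], [0, 0, 0, 0, 0, 0, 65], [0, 0, 0, 0, 0, 0, 35], [0, 0, 0, 0, 0, 0, 35], [0, 0, 0, 0, 0, 0, 35], [0, 0, 0, 0, 0, 0, 35], [0, 0, 0, 0, 0, 0, 35]]]' --force 30

```text
t: 50.82
ee_pos: [0.4609, -0.009, 0.063]
tool_rot: [3.142, -0.001, -0.172]
wrist_force: [1.5, -0.1, 1.4]
opening: 0.426
finger_force: 29.9
```

Call:
drive_tool --motion '[[[0, 0, 0, 0, 0, -10, 35], [0, 0, 0, 0, 0, -25, 35], [0, 0, 0, 0, 0, -30, 35], [0, 0, -0.052, 0, 0, 0, 35], [0, 0, 0, 0, 0, 0, 35], [0, 0, 0, 0, 0, 0, 35], [0, 0, 0, 0, 0, 0, 35]]]'

```text
t: 51.7
ee_pos: [0.4601, -0.0089, 0.1271]
tool_rot: [3.142, 0.001, -0.12]
wrist_force: [0.6, -0.6, -0.3]
opening: 0.423
finger_force: 30.1
```

```bash
python3 - <<'E'
from lib import *
to(.4353,-.2858,.05,-.119)
E
```

```text
shift [  8.7 277.9  77.1] turn z -0.001 at [ 0.4601 -0.0089  0.1271] [ 3.142e+00  1.000e-03 -1.200e-01] t 51.7
```

Call:
drive_tool --motion '[[[0, 0, 0, 1.3, 46.3, 0, 35], [0, 0, 0, 1.3, 46.3, 0, 35], [0, 0, 0, 1.3, 46.3, 0, 35], [0, 0, 0, 1.3, 46.3, 0, 35], [0, 0, 0, 1.3, 46.3, 0, 35], [0, 0, 0, 1.3, 46.3, 0, 35], [0, 0, 0, 0, 0, 40, 35], [0, 0, 0, 0, 0, 36, 35], [0, 0, 0, 0, 0, 0, 35], [0, 0, 0, 0, 0, 0, 35], [0, 0, 0, 0, 0, 0, 35]]]'

```text
t: 53.08
ee_pos: [0.4364, -0.2865, 0.0539]
tool_rot: [3.139, -0.003, -0.119]
wrist_force: [0.1, -0.2, -0.7]
opening: 0.422
finger_force: 30.2
```

Call:
drive_tool --motion '[[[0, 0, 0, 0, 0, 20, 35], [0, 0, 0, 0, 0, 15, 35], [0, 0, 0, 0, 0, 7, 35], [0, 0, 0, 0, 0, 2, 35], [0, 0, 0, 0, 0, 0, 35], [0, 0, 0, 0, 0, 0, 35]]]'

```text
t: 53.82
ee_pos: [0.4355, -0.286, 0.0083]
tool_rot: [3.141, -0.001, -0.12]
wrist_force: [-0.8, -0.0, -0.6]
opening: 0.423
finger_force: 30.2
```

Call:
drive_tool --motion '[[[0, 0, 0, 0, 0, 1.3, 35], [0, 0, 0, 0, 0, 0.7, 35], [0, 0, 0, 0, 0, 0, 35], [0, 0, 0, 0, 0, 0, 50], [0, 0, 0, 0, 0, 0, 56], [0, 0, 0, 0, 0, 0, 56], [0, 0, 0, 0, 0, -30, 56], [0, 0, 0, 0, 0, -50, 60], [0, 0, 0, -40, 0, -50, 60], [0, 0, 0, -50, 0, -20, 60], [0, 0, 0, 0, 0, 0, 60], [0, 0, 0, 0, 0, 0, 60]]]'

```text
t: 55.32
ee_pos: [0.3468, -0.275, 0.1541]
tool_rot: [-3.141, -0.0, -0.12]
wrist_force: [1.5, -0.4, -0.4]
opening: 0.598
finger_force: 0.0
```

```bash
python3 - <<'E'
from lib import *
t=Cam("top");s=Cam("scene")
def show(n,cam,lo,hi,box,z,amin=20,k=3):
    for c in cam.blobs(lo,hi,box,amin)[:k]: print(n,rect(c,cam,z),c.mean(0).round(1),cv2.contourArea(c))
show("sole sc",s,[0,0,150],[180,60,255],(160,200,236,285),.01,20,1)
cv2.imwrite("pics/end.png",cv2.resize(s.img[100:300,150:350,::-1],(600,600),interpolation=cv2.INTER_CUBIC))
show("w sc",s,[0,0,130],[180,70,255],(200,118,290,168),.019,50)
E
```

```text
sole sc {'c': (0.6705, -0.0724), 's': (134, 42), 'a': 91.2} [199.1 246.7] 524.5
w sc {'c': (0.5071, -0.2941), 's': (40, 38), 'a': 131.2} [227.6 144.4] 148.0
w sc {'c': (0.4367, -0.2876), 's': (34, 33), 'a': 80.0} [257.7 134.7] 112.5
```

View pics/end.png

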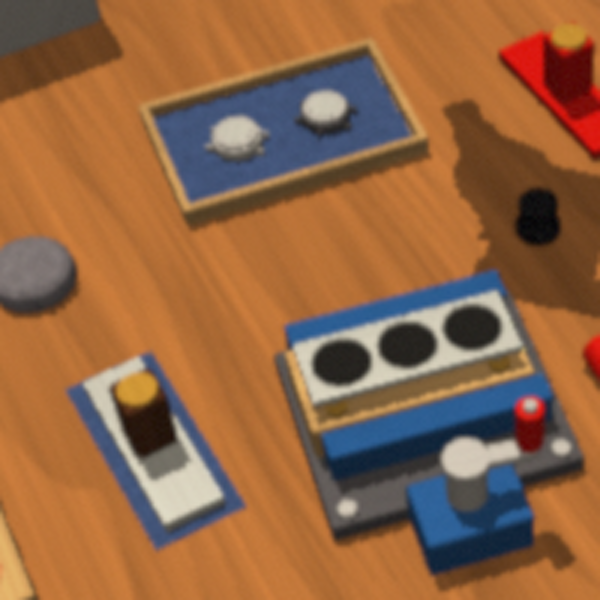

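The picture shows both watches flat in the tray at (237,135) and (325,108), the tamper upright on its pad at (150,430), and the vise still closed. I hand the job in.

```bash
python3 -c "
from rig import ctrl
print(ctrl.job_done())"
```

```text
the job is handed in; nothing more can be done
None
```

The job is handed in at about 55 s of robot time, with no verdict returned: the vise was cranked tight, both watches were pressed on the plate until it stopped going down, they now lie flat in the tray, and the tamper stands on its pad; jaw grip and plate travel were judged from the arm's force and position readings and the pictures, not measured directly.

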